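Close the draught shield and tare the balance

ROBOT

A 6-joint arm with a two-finger parallel gripper is mounted at the origin on the work surface. World frame = base frame: x ahead of the robot, y to its left, z up, the work surface at z = 0. Lengths are in mm, angles in rad, forces in N, time in s.
With the tool pointing down it reaches from about 350 to 975 mm from the base axis. Payload 7.1 kg.
Tool frame: the origin (TCP) lies midway between the tips of the shut fingers; the grasp point (between the pads) lies 19 mm behind it; z points along the fingers, x is the direction in which the jaws open and shut, and the axes are right-handed (so a half turn about z gives the same grasp; the last joint's range is limited). The gripper opens to 88 mm and grips with 3 to 60 N. Pads are 20 mm wide; open, the fingers measure 115 mm over their backs; the gripper's body (75 mm by 178 mm) begins 61 mm behind the grasp point.
Start: joints at [1.281, 0.423, 1.63, -0, 1.089, -0.019], TCP at [167.157, 602.215, 222.675] pointing down, gripper open.
Joint ranges: [-3, 3], [-0.9, 2.11], [0.09, 2.58], [-1.31, 4.45], [0.11, 2.69], [-2.54, 2.54]. Speed limits (rad/s): [2.39, 2.39, 3.01, 3.14, 3.14, 3.14].

INTERFACE

Orientations are given as a rotation vector (axis times angle).
In Python, from workcell import telemetry, imaging, ticket gives the robot as it stands.
- The arm moves only by the tool jog_arm, never from a script. Its arguments are lists of equal length, an entry for each row: "travel": the shift along the world's x, y, z in units of 400 mm (1.0 is 400 mm), a list of three; "dr": the turn, a rotation vector about the world's x, y, z in units of 90 degrees (1.0 is 90 degrees), a list of three. In form: {"travel": [[tx, ty, tz], ...], "dr": [[wx, wy, wz], ...]}. A call has exactly 10 rows; each row is the pose to reach, as a shift and turn from the pose measured when the call began; what a row does not reach only later rows make up. A row lasts 1/10 s, in which the tool goes at most 50 mm and 8.59 degrees, less where a joint would pass 70% of its speed; a pose out of reach is approached as far as the arm can. A call with a number of a shift or a turn outside -1 to 1 is refused whole. A call with a gripper value outside its range is refused whole. "hand" is the opening, from -1 (shut) to 1 (fully open), set as the call begins (left out, the last holds). The fingers move at their own pace and stop on an object; the grip force is fixed at half the most. Time passes only in rows, so rows that repeat a pose let the fingers close, or fill a call up. It gives the time, the measured TCP pose, the force and the opening at its end, in the units of the state.
- telemetry.get_obs(): the state, without advancing time (a new reading comes with each control period).
- imaging.get_image(name): name is "scene" or "top" or "wrist"; returns a dict with "pixels" (480x640x3 uint8, red, green, blue), "range_z" (480x640 float32, mm along the optical axis (not along the pixel's ray), 0 where there is no reading), "fx", "fy", "cx", "cy" (pixels), "extrinsics" (4x4, takes a point from world to camera coordinates). Camera axes: x right, y down, z forward; pixel columns grow to the right and rows downward; lengths in mm; the calibration is good to about 2 mm. A picture is of the moment at which its call begins.
- ticket.close_job(): hands the job in, once; it reports no verdict.
The state is a dict: "t": time; "qpos": joint angles; "qvel": joint speeds; "joint_torque": joint torques, N m; "ee_pos": TCP position; "orientation": TCP orientation; "ft_force": force on the tool from outside, world axes, zero at the start; "moment": the same for the moment, N m; "width": finger opening in mm.
Only numpy, scipy, OpenCV 4.12 (cv2) and the standard library are available. Lean on these libraries where they do the work, as an engineer would, in place of code of your own. Each camera call takes 0.05 s, during which the arm holds its last target. There are 200 camera calls.

TASK

An empty dish stands on the balance: push the draught shield's sliding cover gently shut, all the way, by its raised handle, then lightly press the tare key (the one long key) and let it come up again. Only push with the fingertips, never grip the handle; leave the dish, the pan, the other three keys and the things standing around the balance alone, and finish clear of everything.

Things in the scene. Friction and masses are not known exactly. Their poses are not given: they have to be found in the camera images.
- balance: White precision balance, fixed, 300 mm deep (x), 210 mm wide (y). Origin: centre of its underside, on the table; its -x is the front with the keys (roughly towards the robot), +y left seen from the robot. The key panel slopes up 10 degrees, 45 mm high at x = -150 mm to 64 mm at x = -42 mm. Behind it a clear draught shield: x -36 to +146, y -85 to +85 mm, walls 142 mm above the table.
- cover (a joint): Sliding cover on top of the shield: clear 180 x 168 mm pane, aluminium frame, captive in rails. Value in m: 0 = fully shut (hard end stop), growing as it slides back along the balance's +x, at most 0.115. Starts 0.06 to 0.10 open. About 1.2 N of friction, light damping; stays where left. Pane's top 147 mm above the table, frame 148 mm.
- handle_top (a point): Middle of the top of the cover's handle, 169 mm above the table. Handle: grey upright strip near the cover's front edge, 90 mm along the balance's y, 14 mm thick along its x (upright faces 7 mm before and behind this point), 22 mm above the pane (its outer 5 mm on each side 20 mm). Moves with the cover; at x = -20 mm of the balance when shut. Push towards the balance's -x to shut.
- handle_back: Rear half layer of that handle, 5 x 90 x 20 mm: its rear face is where a push shuts the cover. Origin at the middle of its foot on the pane; axes as the balance.
- handle_front: Front half layer of that handle, 5 x 90 x 20 mm. Origin at the middle of its foot on the pane; axes as the balance. Touching front and rear together counts as gripping.
- pan: Round steel weighing pan, 116 mm across, inside the shield, top 77 mm above the table. Origin at its foot, on the balance's body, at x = +55 mm, y = 0 of the balance.
- dish: Empty aluminium weighing dish, 60 mm across, 12 mm high, loose on the pan, 15 g. Origin: centre of its underside.
- key_tare (a joint): Tare key, the one long key: 50 mm (balance's y) by 16 mm, black plastic, at x = -120, y = -68 mm of the balance, rightmost seen from the robot. Value in m: 0 up, 0.005 fully down (hard stop), along the sloping panel's normal. About 1.4 N starts it, 3.2 N takes it 2 mm down, 5.9 N to the bottom; a press counts from 2 mm down. Springs back up.
- tare_cap: The cap of the tare key, 16 x 50 x 10 mm; origin at the centre of its underside, 10 mm below its top face; axes as point tare_top.
- tare_top (a point): Centre of the top face of the tare key, about 57 mm above the table when up; moves with the key. Its x axis runs up the slope (10 degrees), z is the panel's normal. The draught shield's front wall and the shut cover's front edge are 84 mm behind it.
- key_round (a joint): Small black key in the tare key's row, top 7 mm above the panel; value 0 up, 0.005 fully down (m), same spring as the tare key. Round, 18 mm across, leftmost seen from the robot, at x = -120, y = +80 mm of the balance.
- key_square_a (a joint): Small black key in the tare key's row, top 7 mm above the panel; value 0 up, 0.005 fully down (m), same spring as the tare key. Square, 16 x 16 mm, second from the left, at x = -120, y = +40 mm of the balance.
- key_square_b (a joint): Small black key in the tare key's row, top 7 mm above the panel; value 0 up, 0.005 fully down (m), same spring as the tare key. Square, 16 x 16 mm, third from the left, at x = -120, y = 0 of the balance.
- tin: Lidded steel paint tin, 74 mm across, 78 mm high, 0.3 kg, loose on the table beside the balance. Origin: centre of its underside.
- jar: Amber glass sample jar with a black screw cap, 58 mm across, 85 mm high, 0.18 kg, loose beside the balance. Origin: centre of its underside.
- dish_stack: Nested stack of aluminium weighing dishes, 64 mm across, 42 mm high, loose beside the balance. Origin: centre of its underside.
- spatula: Paint spatula lying on the table left of the balance: wooden handle 95 x 22 x 15 mm, flat steel blade 105 mm long. Origin near its middle on the table, blade towards its +x.

How it is judged:
By the outcome, as a careful person would: the job done as asked, in the order asked, and still so for the second after the job is handed in, with the robot touching nothing.
It also fails if it takes over 51 s, if anything falls off the work surface, if the arm or the gripper's body presses on something with over 40 N, if the wrist force passes 120 N, or if a joint passes its speed limit or range.

## Working session

There is one attempt and no reset: what is moved stays moved. The work goes in short steps, Python scripts to look and compute and a tool call to move; the robot and the scene stay as the last step left them, time stands still between calls to the robot, and variables do not carry over. Pictures are saved under pics/ and viewed, about 8 in all and at most 12, crops included, and the job is handed in when it is done.

Besides the shell and the picture viewer there is one more tool, called after ">>>" as name(argument=value, ...) on one line, values as JSON. jog_arm: Moves the arm, as the interface text tells. Its arguments: {"type":"object","properties":{"travel":{"type":"array"},"dr":{"type":"array"},"hand":{"type":"number"}},"required":["travel","dr"]}

```bash
mkdir -p pics; cat > h.py <<'E'
import numpy as np, cv2
from workcell import telemetry, imaging, ticket
def grab(n,f=None):
    d=imaging.get_image(n)
    if f: cv2.imwrite('pics/'+f,d['pixels'][:,:,::-1]); np.savez('pics/'+f+'.npz',**d)
    return d
def ray(d,u,v,z):
    T=np.array(d['extrinsics']);R=T[:3,:3];c=-R.T@T[:3,3]
    r=R.T@np.array([(u-d['cx'])/d['fx'],(v-d['cy'])/d['fy'],1]); return c+r*(z-c[2])/r[2]
def proj(d,p):
    T=np.array(d['extrinsics']);q=T[:3,:3]@np.array(p)+T[:3,3]
    return d['fx']*q[0]/q[2]+d['cx'],d['fy']*q[1]/q[2]+d['cy']
E
python3 - <<'E'
from h import *
print(telemetry.get_obs())
for n in('top','scene'):
    d=grab(n,n+'1.png'); T=np.array(d['extrinsics']); print(n,-T[:3,:3].T@T[:3,3],T[2,:3],d['fx'])
E
```

```text
{'t': 0.0, 'qpos': array([ 1.28102090e+00,  4.23841496e-01,  1.63068373e+00,  7.35694534e-06,
        1.08858731e+00, -1.89686148e-02]), 'qvel': array([ 0.00120299, -0.00037048,  0.00022999,  0.00014496,  0.00026584,
       -0.00035935]), 'joint_torque': array([ 1.92716194e-03, -5.44618142e+01, -2.73647600e+01,  6.44974876e-02,
        2.27526360e-02, -1.34211159e-04]), 'ee_pos': array([166.9897255 , 601.70578315, 221.90374765]), 'orientation': array([ 2.50027410e+00,  1.90069195e+00, -1.93314638e-03]), 'ft_force': array([ 0.19632156,  0.5801423 , -0.21975224]), 'moment': array([0.00130732, 0.00624574, 0.05711145]), 'width': 88.01884285828734}
top [415.20598774  73.66132465 918.51941974] [ 0.22864335  0.01251438 -0.97342982] 506.43755582148555
scene [1366.2901501   126.32914831  768.45005129] [-0.76153584 -0.07360843 -0.64392931] 514.402110622299
```

View pics/top1.png

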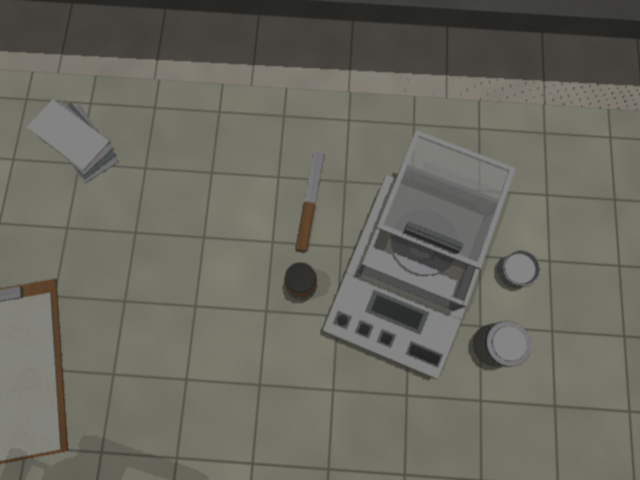

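View pics/scene1.png

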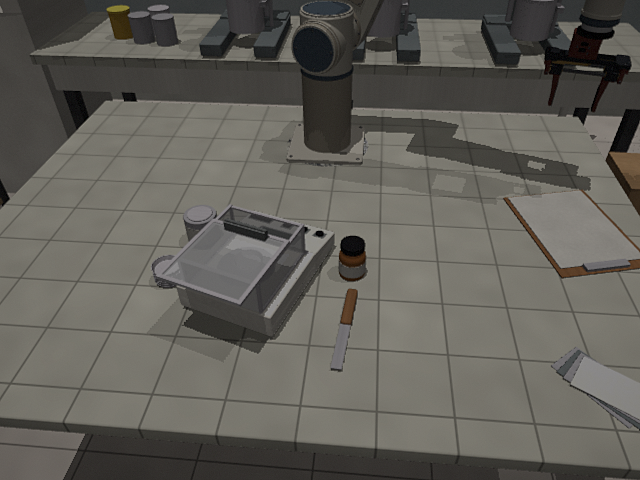

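The top view shows the tare key near (425,354), the round key at (342,320), the squares at (364,329) and (386,338), and the handle near (432,237). The scene view agrees, and the cover is partly open. Next I measure these points.

```bash
python3 - <<'E'
from h import *
d=dict(np.load('pics/top1.png.npz')); g=cv2.cvtColor(d['pixels'],cv2.COLOR_RGB2GRAY)
m=(g<60).astype(np.uint8); m[:215]=0;m[385:]=0;m[:,:325]=0;m[:,475:]=0
n,l,s,c=cv2.connectedComponentsWithStats(m)
for i in range(1,n):
    if s[i,4]>40:
        r=cv2.minAreaRect(np.argwhere(l==i)[:,::-1].astype(np.float32))
        z=57 if c[i][1]>300 else 169
        print(s[i],c[i].round(1),[np.round(x,1) for x in r],ray(d,*c[i],z).round(1), 'depth',d['range_z'][int(c[i][1]),int(c[i][0])])
cv2.imwrite('pics/crop.png',cv2.resize(d['pixels'][120:390,315:555,::-1],None,fx=2.2,fy=2.2,interpolation=cv2.INTER_CUBIC)*1)
E
```

```text
[404 229  55  24 214] [431.  241.3] [array([430.9, 241.3]), array([57.6,  3.9]), np.float64(21.8)] [607.8 -94.8 169. ] depth 784.592
[391 235  63  30 331] [423.  249.5] [array([420.9, 250.7]), array([67.2,  9.1]), np.float64(21.8)] [594.1 -82.8 169. ] depth 860.81537
[371 296  52  33 807] [396.8 311.8] [array([396.8, 311.8]), array([50. , 16.2]), np.float64(22.4)] [509.5 -64.1  57. ] depth 853.2168
[449 302  14   8  65] [454.1 305.8] [array([455. , 306.8]), array([12.6,  6.9]), np.float64(20.6)] [ 526.4 -160.9   57. ] depth 810.5024
[337 315  11  11  91] [341.9 320. ] [array([342., 320.]), array([9.9, 9.9]), np.float64(45.0)] [489.2  28.2  57. ] depth 854.9183
[358 324  12  11  95] [363.7 329.1] [array([363.7, 329. ]), array([ 9.8, 10.2]), np.float64(21.8)] [476.6  -9.3  57. ] depth 849.80164
[380 333  12  12  98] [385.8 338.3] [array([385.8, 338.4]), array([9.8, 9.8]), np.float64(26.6)] [464. -47.  57.] depth 850.1065
[409 345  31  20 326] [424.1 354.2] [array([424. , 354.3]), array([31.5, 10.7]), np.float64(22.6)] [ 442.3 -111.5   57. ] depth 841.5043
```

View pics/crop.png

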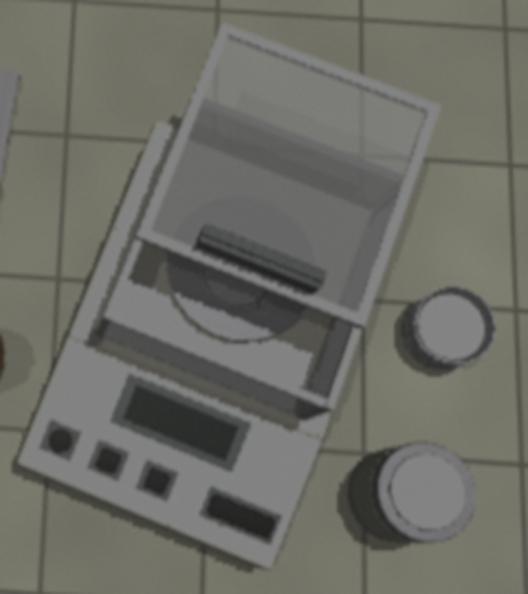

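```bash
cat >> h.py <<'E'
th=np.radians(-18.55);bx=np.array([np.cos(th),np.sin(th)]);by=np.array([-bx[1],bx[0]])
O=np.array([577.8,-85.2])
def tob(p): p=np.asarray(p)[...,:2]-O; return np.stack([p@bx,p@by],-1)
def cloud(d):
    T=np.array(d['extrinsics']);z=d['range_z'];v,u=np.mgrid[:480,:640]
    P=np.stack([(u-d['cx'])/d['fx']*z,(v-d['cy'])/d['fy']*z,z],-1)-T[:3,3]
    P=P@T[:3,:3]; return P[(z>0)]
E
python3 - <<'E'
from h import *
for n in('top','scene'):
    d=dict(np.load(f'pics/{n}1.png.npz'));P=cloud(d);b=tob(P)
    q=(abs(b[:,0])<170)&(abs(b[:,1])<110)
    for lo,hi in((163,173),(153,163),(144,151)):
        k=q&(P[:,2]>lo)&(P[:,2]<hi)
        if k.sum(): print(n,lo,k.sum(),np.percentile(b[k],[1,50,99],axis=0).round(1).tolist(),np.median(P[k,2]).round(1))
    k=(b[:,0]>-130)&(b[:,0]<-110)&(P[:,2]<90)&(P[:,2]>40)&(abs(b[:,1]+68)<10);print('tare z',np.median(P[k,2]))
for c in((431,241.3),):
    d=dict(np.load('pics/top1.png.npz'));print('front face',tob(ray(d,*c,158)))
E
```

```text
top 163 557 [[34.9, -44.5], [41.1, -1.0], [49.0, 43.7]] 167.9
top 153 123 [[34.7, -43.6], [35.5, 3.8], [39.8, 44.3]] 157.8
top 144 8555 [[27.2, -85.1], [101.4, -1.8], [168.7, 83.8]] 147.7
tare z 56.797208170912484
scene 163 284 [[33.4, -46.3], [44.2, 0.5], [50.2, 43.3]] 167.2
scene 153 175 [[37.8, -46.9], [47.9, 2.9], [50.7, 43.0]] 157.4
scene 144 4582 [[29.3, -86.8], [107.9, 2.6], [169.0, 83.2]] 147.3
tare z nan
front face [34.92728573 -0.93283322]
  return _methods._mean(a, axis=axis, dtype=dtype,
  ret = ret.dtype.type(ret / rcount)
```

>>> jog_arm(travel=[[0.03,-0.044,0],[0.09,-0.132,0],[0.15,-0.22,0],[0.22,-0.322,0],[0.29,-0.425,0],[0.36,-0.527,0],[0.43,-0.63,0],[0.5,-0.732,0],[0.57,-0.835,0],[0.61,-0.893,0]], dr=[[0,0,-0.01],[0,0,-0.02],[0,0,-0.03],[0,0,-0.034],[0,0,-0.034],[0,0,-0.034],[0,0,-0.034],[0,0,-0.034],[0,0,-0.034],[0,0,-0.034]], hand=-1)

```text
t: 1.1
ee_pos: [412.1, 241.8, 221.9]
orientation: [2.552, 1.831, -0.002]
ft_force: [-0.3, 0.5, -0.2]
width: 11.3
```

>>> jog_arm(travel=[[0.07,-0.102,0],[0.14,-0.204,0],[0.21,-0.306,0],[0.28,-0.408,0],[0.35,-0.51,0],[0.42,-0.613,0],[0.49,-0.715,0],[0.55,-0.802,0],[0.59,-0.861,0],[0.604,-0.881,0]], dr=[[0,0,0],[0,0,0],[0,0,0],[0,0,0],[0,0,0],[0,0,0],[0,0,0],[0,0,0],[0,0,0],[0,0,0]])

```text
t: 2.1
ee_pos: [654.7, -113.2, 221.2]
orientation: [2.554, 1.827, -0.003]
ft_force: [0.5, 1.0, 0.5]
width: 0.5
```

```bash
python3 - <<'E'
from h import *
o=telemetry.get_obs();print(o['ee_pos'],tob(o['ee_pos']),o['orientation'],o['width'],o['ft_force'])
d=grab('wrist','w1.png')
P=cloud(d);b=tob(P);k=(abs(b[:,0])<170)&(abs(b[:,1])<60)&(P[:,2]>163)&(P[:,2]<173);print(k.sum(), np.percentile(P[k],[5,50,95],axis=0) if k.sum() else '')
if k.sum():print(np.percentile(b[k],[1,50,99],axis=0))
E
```

```text
[ 654.68241507 -113.19989453  221.20404816] [81.7957617  -2.08643457] [ 2.55365971  1.82749708 -0.00277132] 0.5497919848561412 [0.53339035 1.03895633 0.483343  ]
4373 [[ 599.23315836 -138.52093062  166.45849864]
 [ 614.00487935 -100.05917249  168.01691522]
 [ 628.78155849  -62.24544959  170.3463562 ]]
[[ 32.55711217 -46.78626208]
 [ 38.78794133  -2.41230185]
 [ 46.17200875  40.9110591 ]]
```

View pics/w1.png

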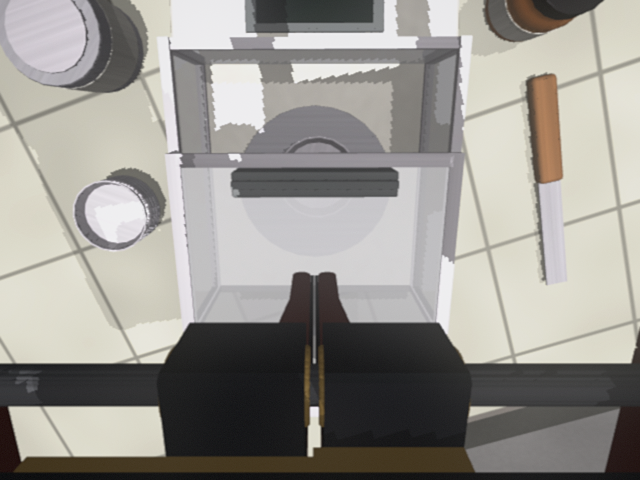

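The wrist view shows the shut fingertips (near 315,275) square to the balance and behind the handle (at 315,183), with free pane between them. I descend here.

>>> jog_arm(travel=[[0,0.003,-0.03],[0,0.006,-0.06],[0,0.006,-0.09],[0,0.006,-0.115],[0,0.006,-0.135],[0,0.006,-0.148],[0,0.006,-0.155],[0,0.006,-0.16],[0,0.006,-0.16],[0,0.006,-0.16]], dr=[[0,0,0],[0,0,0],[0,0,0],[0,0,0],[0,0,0],[0,0,0],[0,0,0],[0,0,0],[0,0,0],[0,0,0]])

```text
t: 3.15
ee_pos: [654.9, -110.7, 157.5]
orientation: [2.553, 1.827, -0.002]
ft_force: [-0.2, -0.5, 1.2]
width: 0.4
```

>>> jog_arm(travel=[[-0.008,0.0027,0],[-0.016,0.0054,0],[-0.024,0.008,0],[-0.032,0.0107,0],[-0.038,0.0127,0],[-0.044,0.0148,0],[-0.05,0.0168,0],[-0.056,0.0188,0],[-0.062,0.0208,0],[-0.068,0.0228,0]], dr=[[0,0,0],[0,0,0],[0,0,0],[0,0,0],[0,0,0],[0,0,0],[0,0,0],[0,0,0],[0,0,0],[0,0,0]])

```text
t: 4.15
ee_pos: [627.7, -101.5, 157.6]
orientation: [2.553, 1.827, -0.002]
ft_force: [0.7, -0.3, -0.8]
width: 0.6
```

```bash
python3 - <<'E'
from h import *
o=telemetry.get_obs();print(o['ee_pos'],tob(o['ee_pos']),o['ft_force'])
E
```

```text
[ 627.72175263 -101.53433374  157.61306977] [52.52461351  0.396006  ] [ 0.66137063 -0.3434076  -0.77958945]
```

>>> jog_arm(travel=[[-0.007,0.0023,0],[-0.014,0.0047,0],[-0.021,0.007,0],[-0.028,0.0094,0],[-0.035,0.0117,0],[-0.042,0.0141,0],[-0.049,0.0164,0],[-0.056,0.0188,0],[-0.063,0.0211,0],[-0.07,0.0235,0]], dr=[[0,0,0],[0,0,0],[0,0,0],[0,0,0],[0,0,0],[0,0,0],[0,0,0],[0,0,0],[0,0,0],[0,0,0]])

```text
t: 5.15
ee_pos: [599.5, -92.0, 157.6]
orientation: [2.553, 1.827, -0.001]
ft_force: [1.4, 0.5, -1.3]
width: -0.0
```

```bash
cat > s.py <<'E'
from h import *
o=telemetry.get_obs();print(o['t'],o['ee_pos'],tob(o['ee_pos']),'F along bx',o['ft_force'][:2]@bx)
d=grab('top');P=cloud(d);b=tob(P);k=(abs(b[:,0])<170)&(abs(b[:,1])<100)&(P[:,2]>144)&(P[:,2]<151)
print('pane x ext (top)',np.percentile(b[k,0],[0.5,99.5]).round(1), 'initial 27..169')
E
python3 s.py
```

```text
5.15 [599.51053849 -92.02017858 157.61578813] [22.75231548  0.44097358] F along bx 1.1941629371097233
pane x ext (top) [-10.1 169.1] initial 27..169
```

>>> jog_arm(travel=[[-0.006,0.002,0],[-0.012,0.004,0],[-0.018,0.006,0],[-0.024,0.008,0],[-0.03,0.01,0],[-0.035,0.0117,0],[-0.039,0.0131,0],[-0.043,0.0144,0],[-0.046,0.0154,0],[-0.048,0.0161,0]], dr=[[0,0,0],[0,0,0],[0,0,0],[0,0,0],[0,0,0],[0,0,0],[0,0,0],[0,0,0],[0,0,0],[0,0,0]])

```text
t: 6.2
ee_pos: [579.7, -85.4, 157.7]
orientation: [2.553, 1.828, -0.002]
ft_force: [1.2, -0.2, 0.7]
width: 0.6
```

```bash
python3 s.py
```

```text
6.2 [579.74813966 -85.4162386  157.66383665] [1.91571922 0.41476154] F along bx 1.179778733549079
pane x ext (top) [-30.7 149. ] initial 27..169
```

>>> jog_arm(travel=[[-0.0012,0.0004,0],[-0.0024,0.0008,0],[-0.0036,0.0012,0],[-0.0048,0.0016,0],[-0.006,0.002,0],[-0.0072,0.0024,0],[-0.0084,0.0028,0],[-0.0096,0.0032,0],[-0.0108,0.0036,0],[-0.0108,0.0036,0]], dr=[[0,0,0],[0,0,0],[0,0,0],[0,0,0],[0,0,0],[0,0,0],[0,0,0],[0,0,0],[0,0,0],[0,0,0]])

```text
t: 7.25
ee_pos: [577.2, -84.6, 157.7]
orientation: [2.55, 1.826, 0.002]
ft_force: [8.5, -3.1, -5.0]
width: 0.5
```

```bash
python3 s.py
```

```text
7.25 [577.18454585 -84.57378025 157.71386887] [-0.7826997   0.39788965] F along bx 9.023952703030476
pane x ext (top) [-33.3 146.6] initial 27..169
```

The force rose to 9 N and motion stalled where shut should be (pane -33 to 147), so the cover is on its end stop. I back off and rise.

>>> jog_arm(travel=[[0.01,-0.0034,0],[0.025,-0.0084,0],[0.04,-0.0134,0],[0.05,-0.0168,0],[0.05,-0.0168,0.03],[0.05,-0.0168,0.07],[0.05,-0.0168,0.11],[0.05,-0.0168,0.14],[0.05,-0.0168,0.15],[0.05,-0.0168,0.15]], dr=[[0,0,0],[0,0,0],[0,0,0],[0,0,0],[0,0,0],[0,0,0],[0,0,0],[0,0,0],[0,0,0],[0,0,0]])

```text
t: 8.3
ee_pos: [597.5, -91.3, 218.6]
orientation: [2.55, 1.825, 0.003]
ft_force: [0.0, 0.4, 0.4]
width: 0.7
```

```bash
python3 - <<'E'
from h import *
o=telemetry.get_obs();print(o['t'],o['ee_pos'],o['orientation'],o['ft_force'])
d=grab('top','top2.png');P=cloud(d);b=tob(P)
k=(abs(b[:,0])<170)&(abs(b[:,1])<100)&(P[:,2]>144)&(P[:,2]<151);print(np.percentile(b[k,0],[.5,99.5]))
k=(abs(b[:,0])<170)&(abs(b[:,1])<60)&(P[:,2]>164)&(P[:,2]<172)
print('handle',np.percentile(b[k,0],[2,50,98]),k.sum())
t=O-120*bx-68*by; print('tare',t)
print('delta/400',(t-o['ee_pos'][:2])/400)
E
```

```text
8.3 [597.45077698 -91.30752573 218.58416745] [2.54978672 1.82519923 0.00332664] [0.02519697 0.43206762 0.36642801]
[-33.14344761 146.37288962]
handle [-25.10440807 -19.26573703 -11.66467436] 392
tare [ 442.4014497  -111.49130229]
delta/400 [-0.38762332 -0.05045944]
```

>>> jog_arm(travel=[[-0.04,-0.0045,0],[-0.1,-0.011,0],[-0.17,-0.019,0],[-0.24,-0.027,0],[-0.31,-0.034,0],[-0.37,-0.041,0],[-0.404,-0.045,-0.03],[-0.404,-0.045,-0.08],[-0.404,-0.045,-0.13],[-0.404,-0.045,-0.15]], dr=[[0,0,0],[-0.004,-0.012,0],[-0.01,-0.03,0],[-0.016,-0.047,0],[-0.022,-0.065,0],[-0.028,-0.083,0],[-0.0353,-0.1053,0],[-0.0353,-0.1053,0],[-0.0353,-0.1053,0],[-0.0353,-0.1053,0]])

```text
t: 9.35
ee_pos: [433.8, -108.9, 155.9]
orientation: [2.435, 1.742, 0.152]
ft_force: [-1.1, -0.8, 0.2]
width: 0.7
```

```bash
python3 - <<'E'
from h import *
from scipy.spatial.transform import Rotation as R
o=telemetry.get_obs();M=R.from_rotvec(o['orientation']).as_matrix();print(o['t'],o['ee_pos'],o['ft_force'],'tool z in bal',M[:2,2]@bx,M[:2,2]@by,M[2,2])
d=grab('wrist','w2.png'); t=O-120*bx-68*by
p=o['ee_pos']; s=(57-p[2])/M[2,2]; print('aim',p+s*M[:,2],'tare',t, 'proj tare',proj(d,[*t,57]))
g=cv2.cvtColor(d['pixels'],cv2.COLOR_RGB2GRAY)
E
```

```text
9.35 [ 433.84765911 -108.89344486  155.93457155] [-1.12841912 -0.8147629   0.17375855] tool z in bal 0.17489272370877385 -0.002090351604055668 -0.98458527595323
aim [ 450.44164527 -114.68337836   57.        ] tare [ 442.4014497  -111.49130229] proj tare (np.float64(315.86040207487366), np.float64(223.240889732585))
```

View pics/w2.png

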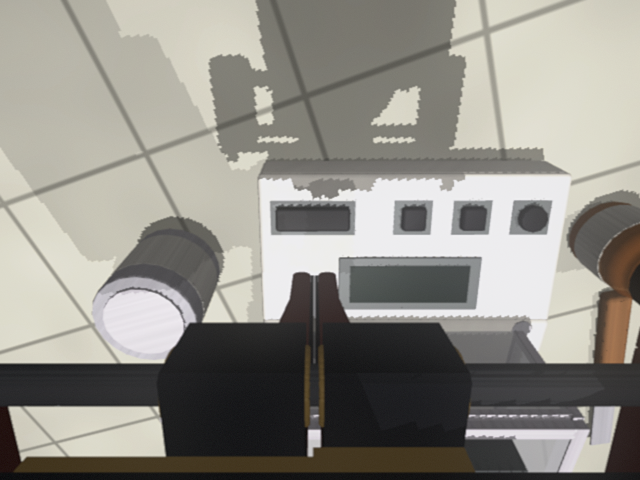

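The wrist view shows the long tare key at about (313,218), a few pixels from its prediction of (316,223), so the position holds to within a few millimetres. The shield and tin are clear of the gripper.

```bash
python3 - <<'E'
from h import *
d=dict(np.load('pics/w2.png.npz')); g=cv2.cvtColor(d['pixels'],cv2.COLOR_RGB2GRAY)
m=((g<75)).astype(np.uint8); m[:200]=0;m[236:]=0;m[:,:270]=0;m[:,560:]=0
n,l,s,c=cv2.connectedComponentsWithStats(m)
for i in range(1,n):
    if s[i,4]>100: q=ray(d,*c[i],57);print(s[i],c[i],q,tob(q))
E
```

```text
[276 205  74  25 405] [314.37037037 209.83950617] [ 432.88759892 -109.31696969   57.        ] [-129.71129692  -68.96529319]
[518 205  29  26 337] [533.94362018 216.97626113] [484.61302531  27.13734844  57.        ] [-124.0836923    76.85524974]
[401 207  25  23 137] [409.62043796 213.04379562] [455.3031263  -50.40234207  57.        ] [-127.20297147   -5.98039406]
[460 207  26  23 249] [471.26907631 217.06024096] [471.30220598 -12.27610227  57.        ] [-124.16428256   35.25487097]
```

>>> jog_arm(travel=[[0.002,-0.0006,-0.03],[0.006,-0.0015,-0.08],[0.01,-0.0028,-0.13],[0.013,-0.0036,-0.17],[0.0145,-0.004,-0.195],[0.015,-0.0042,-0.208],[0.0153,-0.0043,-0.2175],[0.0153,-0.0043,-0.2175],[0.0153,-0.0043,-0.2175],[0.0153,-0.0043,-0.2175]], dr=[[0,0,0],[0,0,0],[0,0,0],[0,0,0],[0,0,0],[0,0,0],[0,0,0],[0,0,0],[0,0,0],[0,0,0]])

```text
t: 10.4
ee_pos: [440.2, -110.6, 69.0]
orientation: [2.435, 1.742, 0.152]
ft_force: [0.6, 1.1, -1.0]
width: 0.6
```

```bash
python3 - <<'E'
from h import *
o=telemetry.get_obs();print(o['t'],o['ee_pos'],tob(o['ee_pos']),o['ft_force'])
grab('wrist','w3.png'); d=grab('scene','s3.png')
u,v=map(int,proj(d,o['ee_pos'])); print(u,v)
a=cv2.imread('pics/w3.png')[100:350,180:580];b=cv2.imread('pics/s3.png')[v-75:v+75,u-120:u+120]
cv2.imwrite('pics/c3.png',np.vstack([cv2.resize(a,(480,300)),cv2.resize(b,(480,300))]))
E
```

```text
10.4 [ 440.24904879 -110.64197704   69.02727536] [-122.31077354  -67.87954809] [ 0.62778484  1.05008691 -1.03325984]
261 211
```

View pics/c3.png

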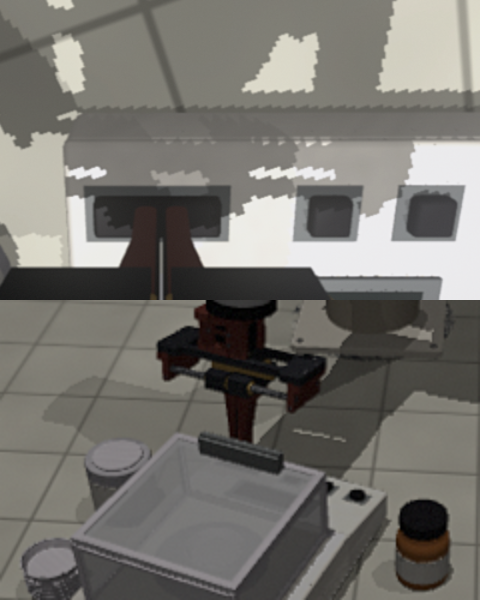

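Both views put the fingertips centred over the tare key, about 12 mm above it. I press along the panel normal.

>>> jog_arm(travel=[[0.0008,-0.0003,-0.005],[0.002,-0.0007,-0.012],[0.0032,-0.0011,-0.019],[0.004,-0.0013,-0.024],[0.0045,-0.0015,-0.027],[0.0048,-0.0016,-0.029],[0.0051,-0.0017,-0.0305],[0.0054,-0.0018,-0.032],[0.0054,-0.0018,-0.032],[0.0054,-0.0018,-0.032]], dr=[[0,0,0],[0,0,0],[0,0,0],[0,0,0],[0,0,0],[0,0,0],[0,0,0],[0,0,0],[0,0,0],[0,0,0]])

```text
t: 11.5
ee_pos: [442.2, -111.3, 56.2]
orientation: [2.435, 1.743, 0.152]
ft_force: [-1.6, 1.0, 1.8]
width: 0.6
```

```bash
cat > f.py <<'E'
from h import *
import time
n=np.array([-.1646,.0552,.985]);o=telemetry.get_obs();print(o['t'],o['ee_pos'],tob(o['ee_pos']),o['ft_force'],'Fn',o['ft_force']@n)
E
python3 f.py
```

```text
11.5 [ 442.16921761 -111.2966782    56.15659312] [-120.28208296  -67.88936781] [-1.58345806  0.96764284  1.83225308] Fn 2.1188203643580144
```

>>> jog_arm(travel=[[0.0002,-0.0001,-0.0012],[0.0004,-0.0001,-0.0024],[0.0006,-0.0002,-0.0036],[0.0008,-0.0003,-0.0048],[0.0009,-0.0003,-0.0056],[0.0009,-0.0003,-0.0056],[0.0009,-0.0003,-0.0056],[0.0009,-0.0003,-0.0056],[0.0009,-0.0003,-0.0056],[0.0009,-0.0003,-0.0056]], dr=[[0,0,0],[0,0,0],[0,0,0],[0,0,0],[0,0,0],[0,0,0],[0,0,0],[0,0,0],[0,0,0],[0,0,0]])

```text
t: 12.5
ee_pos: [442.5, -111.4, 53.9]
orientation: [2.435, 1.743, 0.152]
ft_force: [-1.6, 0.6, 4.1]
width: 0.8
```

```bash
python3 f.py
```

```text
12.5 [ 442.5369741  -111.41747647   53.92359208] [-119.89500294  -67.88689503] [-1.55915373  0.60422479  4.13176852] Fn 4.359781907238181
```

```bash
python3 - <<'E'
from h import *
n=np.array([-.1646,.0552,.985])
for i in range(6): grab('top'); o=telemetry.get_obs(); print(o['t'],o['ee_pos'][2],o['ft_force']@n)
E
```

```text
12.55 53.95396781197484 3.3666778043148184
12.6 53.90687682837246 3.4215162397658268
12.65 53.918612412571676 4.079255870297095
12.7 53.89574667538498 3.7095376020365807
12.75 53.909642553222234 4.632095259598245
12.8 53.92170320187659 4.467743240573606
```

The mean force is about 4.0 N, which is about 2.9 mm of travel: past 2 mm and short of the bottom. I release and rise.

>>> jog_arm(travel=[[-0.0006,0.0002,0.004],[-0.002,0.0007,0.012],[-0.006,0.002,0.036],[-0.013,0.0044,0.08],[-0.025,0.008,0.15],[-0.037,0.012,0.22],[-0.05,0.017,0.29],[-0.06,0.02,0.34],[-0.064,0.021,0.37],[-0.064,0.021,0.375]], dr=[[0,0,0],[0,0,0],[0,0,0],[0,0,0],[0,0,0],[0,0,0],[0,0,0],[0,0,0],[0,0,0],[0,0,0]])

```text
t: 13.8
ee_pos: [417.6, -103.2, 206.0]
orientation: [2.432, 1.741, 0.156]
ft_force: [-0.3, -1.0, -0.1]
width: 0.4
```

>>> jog_arm(travel=[[-0.01,0.05,0.01],[-0.02,0.12,0.02],[-0.03,0.2,0.03],[-0.04,0.28,0.04],[-0.04,0.34,0.05],[-0.04,0.38,0.05],[-0.04,0.4,0.05],[-0.04,0.4,0.05],[-0.04,0.4,0.05],[-0.04,0.4,0.05]], dr=[[0,0,0],[0,0,0],[0,0,0],[0,0,0],[0,0,0],[0,0,0],[0,0,0],[0,0,0],[0,0,0],[0,0,0]])

```text
t: 14.8
ee_pos: [401.5, 56.2, 225.8]
orientation: [2.433, 1.74, 0.155]
ft_force: [0.3, -0.3, -0.1]
width: 0.4
```

```bash
python3 f.py; python3 - <<'E'
from h import *
d=grab('top','top4.png');P=cloud(d);b=tob(P)
k=(abs(b[:,0])<170)&(abs(b[:,1])<100)&(P[:,2]>144)&(P[:,2]<151);print('pane',np.percentile(b[k,0],[.5,99.5]))
for y in (-68,0,40,80):
    k=(abs(b[:,0]+120)<5)&(abs(b[:,1]-y)<5)&(P[:,2]<80);print('key',y,np.median(P[k,2]))
    P0=cloud(dict(np.load('pics/top1.png.npz')));b0=tob(P0);k=(abs(b0[:,0]+120)<5)&(abs(b0[:,1]-y)<5);print('  before',np.median(P0[k,2]))
cv2.imwrite('pics/crop4.png',cv2.resize(d['pixels'][120:390,265:555,::-1],None,fx=2.2,fy=2.2))
E
```

```text
14.8 [401.52205518  56.16647395 225.82030538] [-212.09288365   77.94230234] [ 0.27553963 -0.33279701 -0.13163716] Fn -0.1933868197732977
pane [-33.01860065 146.08442245]
key -68 57.93641113898583
  before 57.86169922016925
key 0 58.07528257373459
  before 57.55085981189845
key 40 56.943037775289746
  before 58.20109942327221
key 80 58.042095082411336
  before 57.7594387914674
```

View pics/crop4.png

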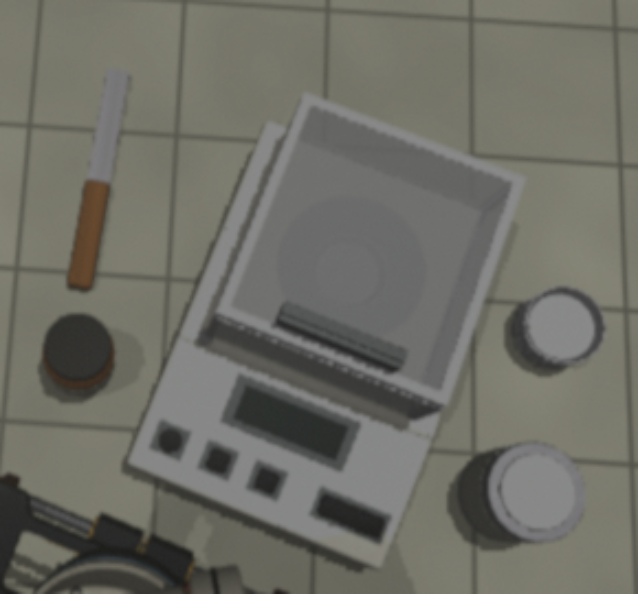

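The view shows the cover flush with the shield all round, all four keys up, the dish still centred on the pan, and the tin, jar, stack and spatula where they were. The arm is clear, so I hand the job in.

```bash
python3 -c "
from workcell import ticket; print(ticket.close_job())"
```

```text
the job is handed in; nothing more can be done
None
```

I shut the cover, pressed and released the tare key, and handed the job in at about 15 s of the 51 s allowed. The job report gave no verdict.

- **Cover:** I pushed it with the shut fingertips on the rear of the handle, without gripping, until it stalled on the end stop. The push was about 1.2 N while sliding and 9 N at the stop. The last picture shows the pane from -33 to +146 mm, in line with the shield's rear edge.
- **Tare key:** I pressed it square to the sloping panel and held at about 4 N, which is roughly 3 mm down. I then released it, and its top is back at its starting height.
- **Everything else:** In the last picture the other three keys are up, the dish is still centred on the pan, and the things around the balance look unmoved. The arm finished clear, with only noise on the force sensor.

**Disagreements:**
- The wrist camera placed the keys about 4 mm nearer the robot than the top camera did. I used the top camera's value, and the fingertips landed on the tare key.
- One square key's height read about 1 mm lower after than before. The readings of the four keys vary by up to about 1 mm, and nothing went near that key.

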